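# Weigh out a charge of copper rings on the dial scale's mandrel

## Robot

A 6-joint arm with a two-finger parallel gripper is mounted at the origin on a cart in front of the work surface, level with it; the furniture and walls round the work are solid. World frame = base frame: x ahead of the robot, y to its left, z up, the work surface at z = 0. Lengths are in m, angles in rad, forces in N, time in s.
With the tool pointing down it reaches from about 0.375 to 0.975 m from the base axis. Payload 3.8 kg.
Tool frame: the origin (TCP) lies midway between the tips of the shut fingers; the grasp point (between the pads) lies 19 mm behind it; x points along the fingers, y is the direction in which the jaws open and shut, and the axes are right-handed (so a half turn about x gives the same grasp; the last joint's range is limited). The gripper opens to 88 mm and grips with 3 to 60 N. Pads are 18 mm wide; open, the fingers measure 123 mm over their backs; the gripper's body (75 mm by 187 mm) begins 45 mm behind the grasp point.
Start: joints at [1.207, 0.264, 1.604, -0, 1.274, -0.037], TCP at [0.217, 0.639, 0.239] pointing down, gripper open.
Joint ranges: [-2.63, 2.63], [-0.94, 2.18], [0.31, 2.57], [-1.31, 4.45], [0, 2.66], [-2.55, 2.55]. Speed limits (rad/s): [2.57, 2.57, 3.14, 3.14, 3.14, 3.14].

## Interface

Orientations are given as a rotation vector (axis times angle).
In Python, from cell import manip, inverse_kinematics, cams, order gives the robot as it stands. Calls block until the motion is done:
- manip.move_pose(position, orientation): joint-space move of the TCP to a pose.
- manip.move_linear(position, rate=0.15, rot=None): straight line of the TCP; rot=None keeps the orientation; rate is the mean speed in m/s.
- manip.set_joints(angles): joint-space move.
- manip.set_gripper(opening, force=None): finger opening in m; force is the grip in N (None keeps the last); returns when the fingers have stopped.
- manip.dwell(seconds).
- inverse_kinematics(position, orientation): joint angles nearest the present ones, or None.
- manip.state(): the state.
- cams.capture(name): name is "scene" or "top" or "wrist"; returns a dict with "image" (420x560x3 uint8, blue, green, red), "z_map" (420x560 float32, m along the optical axis (not along the pixel's ray), 0 where there is no reading), "intrinsics" (3x3 intrinsics, pixels), "position" and "orientation" of the camera in the world; the wrist camera has in their place "T_tool_cam" (4x4, takes a point from camera to tool coordinates, whose origin is the TCP and whose axes are the tool frame's). Camera axes: x right, y down, z forward; pixel columns grow to the right and rows downward; lengths in m; the calibration is good to about 2 mm. A picture is of the moment at which its call begins: read the wrist's pose just before it.
A pose or a line that the arm cannot do raises manip.IKError and nothing moves.
- order.close_job(): hands the job in, once; it reports no verdict.
The state is a dict: "clock": time; "joint_pos": joint angles; "joint_velocities": joint speeds; "tau": joint torques, N m; "tool_pos": TCP position; "tcp_rot": TCP orientation; "contact_force": force on the tool from outside, world axes, zero at the start; "moment": the same for the moment, N m; "gripper_width": finger opening in m.
Only numpy, scipy, OpenCV 4.12 (cv2) and the standard library are available. Lean on these libraries where they do the work, as an engineer would, in place of code of your own. Each camera call takes 0.05 s, during which the arm holds its last target.

## Task

Weigh out a charge of copper rings for the brazing oven: thread rings from the mat one at a time over the mandrel on the dial scale, each right down, letting go and reading the dial after each, until the black pointer has reached the red hand, and then pick up no more. The mandrel does not stand quite in the middle of the pan, so feel each ring on gently: press the pan with less than 15 N, never down hard on its stop. Leave the rings that are not needed and the other things where they lie.

Things in the scene. Friction and masses are not known exactly. Their poses are not given: they have to be found in the camera images.
- scale: Blue mechanical dial scale, fixed; housing 180 x 138 x 66 mm, sloping dial at its front (-x); origin under the housing, z up. The round steel pan (124 mm wide, rim 2.5 mm) rides on a spring above it, top at 101 mm when empty; it sinks 1 mm for each 0.4 N laid or pressed on it, to a hard stop after 24 mm. More than 15 N harms the works.
- pan_top (a point): Middle of the pan's upper face; sinks with it. A steel mandrel stands on the pan: foot 52 mm wide, 8 mm high; post 16 mm thick, narrowing from 57 mm above the pan to a 6 mm flat at 64 mm. Its axis is 3 to 6 mm off this point, in any direction, not measured: find it by touch or sight. Its magnet foot slides only if pushed sideways by 12 N. Ring n seats with its underside 8 + 14(n-1) mm above this point.
- pointer (a joint): Angle of the dial's black pointer, rad: 0 (empty pan with mandrel) points to the top of the dial; grows clockwise, seen from the robot, by 0.25 rad per mm that the pan sinks (about 0.77 rad a ring). It shows pressing as well as weight: a true weight only when the robot is clear of the pan; settles in about half a second.
- set_hand (a joint): Angle of the red set hand on the same dial, rad, same zero and direction: the weight wanted. Set beforehand; not to be moved.
- pointer_tip (a point): Point on the black pointer, 30 mm from the dial's centre; x along the pointer.
- set_mark (a point): Point on the red set hand, 30 mm from the dial's centre; x outwards along the hand, z out of the dial, y anticlockwise: a pointer past the red hand has negative y in this frame.
- mat: Black rubber mat under the rings, 155 x 150 x 2 mm, fixed; origin under its centre.
- ring_1: Copper ring, 40 mm outside, 18 mm bore, 14 mm high, lying flat on the mat; origin at the centre of its underside, z up. About 126 g, each one up to 15 per cent lighter or heavier. All four look alike.
- ring_2: Copper ring, 40 mm outside, 18 mm bore, 14 mm high, lying flat on the mat; origin at the centre of its underside, z up. About 126 g, each one up to 15 per cent lighter or heavier. All four look alike.
- ring_3: Copper ring, 40 mm outside, 18 mm bore, 14 mm high, lying flat on the mat; origin at the centre of its underside, z up. About 126 g, each one up to 15 per cent lighter or heavier. All four look alike.
- ring_4: Copper ring, 40 mm outside, 18 mm bore, 14 mm high, lying flat on the mat; origin at the centre of its underside, z up. About 126 g, each one up to 15 per cent lighter or heavier. All four look alike.
- cutters: Red-handled side cutters lying on the bench, 49 x 132 x 10 mm; origin under their centre, y along them. Bystander.
- gauge: Grey steel gauge block on the bench, 22 x 52 x 14 mm; origin under its centre. Bystander.
- tip: Copper electrode tip standing upright on the bench, 16 mm thick, 38 mm high; origin under its centre. Bystander.
- tape: Roll of black tape lying on the bench, 53 x 51 x 19 mm; origin under its centre. Bystander.

How it is judged:
By the outcome, as a careful person would: the job done as asked, in the order asked, and still so for the second after the job is handed in, with the robot touching nothing.
It also fails if it takes over 69 s, if anything falls off the work surface, if the arm or the gripper's body presses on something with over 40 N, if the wrist force passes 120 N, or if a joint passes its speed limit or range.

## Working session

There is one attempt and no reset: what is moved stays moved. The work goes in short steps, each a Python script; the robot and the scene stay as the last script left them, time stands still between calls to the robot, and variables do not carry over. Pictures are saved under pics/ and viewed, and the job is handed in when it is done.

```bash
ls; mkdir -p pics
cat > h.py <<'E'
import numpy as np, cv2
from cell import manip, inverse_kinematics, cams, order
from scipy.spatial.transform import Rotation as R
def camT(c,st=None):
    if 'T_tool_cam' in c:
        T=np.eye(4);T[:3,:3]=R.from_rotvec(st['tcp_rot']).as_matrix();T[:3,3]=st['tool_pos'];return T@np.array(c['T_tool_cam'])
    T=np.eye(4);o=np.array(c['orientation']);T[:3,:3]=o if o.shape==(3,3) else R.from_rotvec(o).as_matrix();T[:3,3]=c['position'];return T
def ray(c,T,u,v):
    d=np.linalg.inv(c['intrinsics'])@np.array([u,v,1.]);return T[:3,3],T[:3,:3]@d
def onz(c,T,u,v,z):
    o,d=ray(c,T,u,v);return o+d*(z-o[2])/d[2]
def cloud(c,T):
    z=c['z_map'];v,u=np.mgrid[:z.shape[0],:z.shape[1]]
    P=np.stack([u,v,np.ones_like(u)],-1)@np.linalg.inv(c['intrinsics']).T*z[...,None]
    return P@T[:3,:3].T+T[:3,3]
E
python3 - <<'E'
from h import *
s=manip.state();print({k:np.round(v,3) for k,v in s.items()})
for n in ['scene','top','wrist']:
    s=manip.state();c=cams.capture(n);cv2.imwrite(f'pics/{n}0.png',c['image']);print(n,np.round(camT(c,s),3).tolist(),np.array(c['intrinsics']).tolist())
E
```

```text
pics
{'clock': np.float64(0.0), 'joint_pos': array([ 1.207,  0.265,  1.605, -0.   ,  1.274, -0.037]), 'joint_velocities': array([ 0.001,  0.   ,  0.002,  0.   , -0.001, -0.   ]), 'tau': array([-2.0000e-03, -5.0213e+01, -3.5686e+01,  7.3000e-02,  3.0000e-02,
       -0.0000e+00]), 'tool_pos': array([0.216, 0.639, 0.237]), 'tcp_rot': array([ 0.255,  1.556, -0.258]), 'contact_force': array([ 0.208,  0.77 , -0.448]), 'moment': array([-0.019,  0.03 , -0.011]), 'gripper_width': np.float64(0.088)}
scene [[0.569, -0.497, 0.655, -0.234], [-0.822, -0.34, 0.456, -0.462], [-0.003, -0.798, -0.603, 0.774], [0.0, 0.0, 0.0, 1.0]] [[460.5810293236826, 0.0, 275.2535629604479], [0.0, 460.5810293236826, 213.04674049352792], [0.0, 0.0, 1.0]]
top [[0.027, -0.983, 0.18, 0.285], [-1.0, -0.028, -0.002, 0.049], [0.007, -0.179, -0.984, 1.266], [0.0, 0.0, 0.0, 1.0]] [[409.4354154696002, 0.0, 281.12304884160847], [0.0, 409.4354154696002, 210.42973006970846], [0.0, 0.0, 1.0]]
wrist [[0.321, 0.913, 0.251, 0.152], [0.947, -0.309, -0.086, 0.661], [-0.001, 0.265, -0.964, 0.385], [0.0, 0.0, 0.0, 1.0]] [[293.8938349226744, 0.0, 273.9383547050684], [0.0, 293.8938349226744, 214.23861933821567], [0.0, 0.0, 1.0]]
```

View pics/scene0.png

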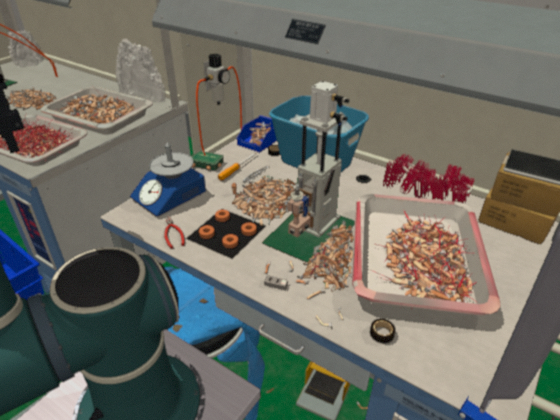

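View pics/top0.png

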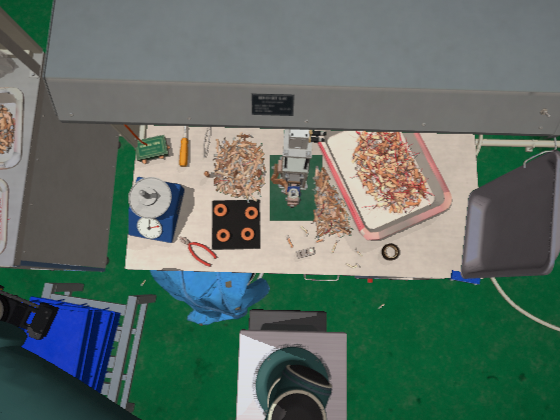

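View pics/wrist0.png

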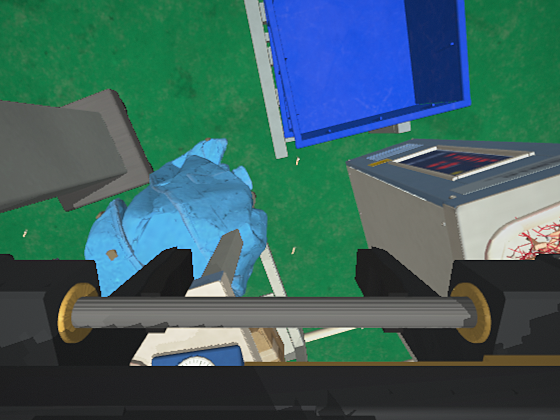

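The scene view shows the scale at (165,180) and four rings on the mat at (222,232). In the top view the rings are at about (221,211), (252,209), (223,233) and (250,235), the pan is at (152,197) and the dial at (150,229). Next I'll measure them.

Run:
```python
from h import *
for n in ['top','scene']:
    c=cams.capture(n);T=camT(c);im=c['image'];P=cloud(c,T)
    hsv=cv2.cvtColor(im,cv2.COLOR_BGR2HSV)
    # mat
    dark=((hsv[...,2]<50)).astype(np.uint8)
    m=cv2.inRange(hsv,(3,110,120),(18,255,255))
    k,l,st,ce=cv2.connectedComponentsWithStats(m)
    for i in range(1,k):
        if st[i,4]>40 and st[i,2]<30:
            u,v=ce[i];p=onz(c,T,u,v,0.016 if n=='top' else .012);q=np.median(P[l==i],0)
            if 0.3<p[0]<.8 and 0<p[1]<.6: print(n,np.round(ce[i],1),st[i],p.round(4),q.round(4))
    # pan
    sel=(P[...,2]>.085)&(P[...,2]<.13)&(P[...,0]>.35)&(P[...,0]<.75)&(P[...,1]>.2)&(P[...,1]<.7)
    pts=P[sel];print('pan pts',len(pts),np.median(pts,0).round(4),pts.min(0),pts.max(0), ((pts.min(0)+pts.max(0))/2).round(4))
    sel2=(P[...,2]>.13)&(P[...,2]<.2)&(P[...,0]>.35)&(P[...,0]<.75)&(P[...,1]>.2)&(P[...,1]<.7)
    pts=P[sel2];print('post',len(pts),pts.mean(0) if len(pts) else'')
    b=cv2.inRange(hsv,(105,120,60),(125,255,255))>0
    s3=b&(P[...,2]>.02)&(P[...,2]<.12)&(P[...,0]>.35)&(P[...,0]<.75)&(P[...,1]>.2)&(P[...,1]<.7)
    pts=P[s3];r=cv2.minAreaRect(pts[:,:2].astype(np.float32));print('housing',r)
    cv2.imwrite(f'pics/{n}_crop.png',cv2.resize(im[150:290,110:290] if n=='top' else im[120:270,100:290],None,fx=4,fy=4,interpolation=cv2.INTER_CUBIC))
```

```text
top [183.  152.2] [179 138   9  28 190] [0.6929 0.3629 0.016 ] [0.6893 0.3608 0.0225]
top [219.9 209.6] [214 204  13  12 103] [0.5107 0.2357 0.016 ] [0.5111 0.2358 0.0154]
top [251.  212.4] [245 207  13  12 102] [0.5045 0.1393 0.016 ] [0.505  0.1391 0.0162]
top [222.7 235. ] [217 229  13  13 108] [0.4319 0.223  0.016 ] [0.4319 0.2233 0.0155]
top [247.1 233.5] [241 228  13  12 105] [0.4384 0.1486 0.016 ] [0.4386 0.1482 0.0157]
pan pts 1464 [0.5265 0.4281 0.102 ] [0.46364174 0.36538436 0.08513401] [0.74994972 0.51566272 0.12974215] [0.6068 0.4405 0.1074]
post 169 [0.65604477 0.48093097 0.15990632]
housing ((0.5013985633850098, 0.430094838142395), (0.13689285516738892, 0.17101499438285828), 81.29351806640625)
scene [227.9 170.7] [218 163  22  17 151] [0.6924 0.3619 0.012 ] [0.6856 0.3551 0.0178]
scene [221.7 213.8] [215 209  14  10  97] [0.5095 0.2337 0.012 ] [0.51   0.2337 0.0126]
scene [172.7 233.9] [164 223  21  25 119] [0.3711 0.2831 0.012 ] [0.3787 0.2943 0.0056]
scene [248.3 227.3] [241 222  15  11 113] [0.5036 0.1377 0.012 ] [0.5054 0.1387 0.0125]
scene [206.  230.2] [199 225  15  11 118] [0.4315 0.2219 0.012 ] [0.4323 0.2228 0.0126]
scene [229.6 239.3] [222 234  16  12 126] [0.4379 0.1475 0.012 ] [0.4386 0.1479 0.0128]
pan pts 972 [0.527  0.4281 0.0994] [0.46286445 0.36373553 0.08500821] [0.74953892 0.51613029 0.12996581] [0.6062 0.4399 0.1075]
post 349 [0.68038019 0.48656034 0.16191133]
housing ((0.5003809332847595, 0.42681819200515747), (0.14053118228912354, 0.16602471470832825), 79.03617858886719)
```

Run:
```python
from h import *
# heights of obstacles around
c=cams.capture('scene');T=camT(c);P=cloud(c,T)
for (u,v) in [(310,35),(320,70),(318,100),(160,25),(265,178),(325,120),(235,165),(175,110)]: print((u,v),P[v,u].round(3))
c=cams.capture('top');T=camT(c);P=cloud(c,T)
for (u,v) in [(270,103),(160,110),(130,122),(295,150),(291,190),(185,150),(150,148),(200,120),(90,180),(240,165)]: print((u,v),P[v,u].round(3))
```

```text
(310, 35) [0.639 0.053 0.486]
(320, 70) [1.031 0.242 0.255]
(318, 100) [0.615 0.012 0.358]
(160, 25) [0.612 0.484 0.449]
(265, 178) [ 0.74   0.253 -0.001]
(325, 120) [ 0.612 -0.011  0.317]
(235, 165) [0.724 0.358 0.019]
(175, 110) [ 0.959  0.857 -0.011]
(270, 103) [0.644 0.075 0.496]
(160, 110) [0.631 0.301 0.476]
(130, 122) [0.611 0.367 0.457]
(295, 150) [0.61  0.017 0.312]
(291, 190) [0.547 0.02  0.152]
(185, 150) [0.698 0.356 0.023]
(150, 148) [0.7   0.465 0.026]
(200, 120) [0.617 0.22  0.464]
(90, 180) [ 0.71   0.874 -0.458]
(240, 165) [0.654 0.179 0.023]
```

Run:
```python
from h import *
s=manip.state();c=cams.capture('wrist');Tc=np.array(c['T_tool_cam']);print(Tc.round(4))
K=c['intrinsics']
for p in [(0,0,0),(0,.02,0),(-.019,0,0),(.1,0,0),(.2,0,0)]:
    q=np.linalg.inv(Tc)@np.r_[p,1];print(p,(K@q[:3]/q[2]).round(0))
print(R.from_rotvec(s['tcp_rot']).as_matrix().round(3),s['clock'])
# pan fit
for n in ['top','scene']:
    c=cams.capture(n);P=cloud(c,camT(c))
    X=P[(abs(P[...,0]-.527)<.07)&(abs(P[...,1]-.428)<.07)]
    a=X[(X[:,2]>.094)&(X[:,2]<.108)];(ctr,rad)=cv2.minEnclosingCircle(a[:,:2].astype(np.float32));print('pan',ctr,rad,np.median(a[:,2]))
    b=X[(X[:,2]>.120)&(X[:,2]<.18)];print('post',len(b),b.mean(0),b.min(0),b.max(0))
def down(yaw): # tool x down, y = (cos,sin)
    y=np.array([np.cos(yaw),np.sin(yaw),0]);x=np.array([0,0,-1.]);z=np.cross(x,y);return R.from_matrix(np.stack([x,y,z],1)).as_rotvec()
for yaw in (np.pi/2,-np.pi/2):
  print(down(yaw),R.from_rotvec(down(yaw)).as_matrix()[:,2])
  for p in [(.527,.428,.25),(.43,.22,.005),(.51,.237,.2)]:
    j=inverse_kinematics(p,down(yaw));print(None if j is None else np.round(j,2))
```

```text
[[-6.000e-04 -2.652e-01  9.642e-01 -1.471e-01]
 [ 1.000e+00  2.000e-04  7.000e-04  1.000e-04]
 [-4.000e-04  9.642e-01  2.652e-01 -6.800e-02]
 [ 0.000e+00  0.000e+00  0.000e+00  1.000e+00]]
(0, 0, 0) [274. 263.   1.]
(0, 0.02, 0) [310. 263.   1.]
(-0.019, 0, 0) [273. 280.   1.]
(0.1, 0, 0) [274. 214.   1.]
(0.2, 0, 0) [274. 192.   1.]
[[-0.     0.321  0.947]
 [-0.     0.947 -0.321]
 [-1.    -0.    -0.   ]] 0.35
pan (0.5260096192359924, 0.42720815539360046) 0.06312020123004913 0.10170448813381072
post 55 [0.5258758  0.42935001 0.14891413] [0.51948459 0.42358247 0.12000514] [0.53392658 0.43999091 0.1684934 ]
pan (0.5262222290039062, 0.42398011684417725) 0.06497719138860703 0.0989573554331486
post 84 [0.52347209 0.4266684  0.14189179] [0.51816018 0.4175973  0.1200634 ] [0.53294572 0.43555499 0.16340616]
[ 4.80917673e-17  1.57079633e+00 -4.80917673e-17] [ 1.00000000e+00 -6.12323400e-17  2.22044605e-16]
[ 0.65  0.26  1.58 -0.    1.29 -0.93]
[ 0.42  0.18  2.2  -0.    0.76 -1.15]
[ 0.39  0.08  1.89 -0.    1.17 -1.18]
[ 2.22144147e+00  6.80120296e-17 -2.22144147e+00] [-1.00000000e+00 -1.17211776e-16  3.74939946e-33]
[ 0.65  0.26  1.58 -0.    1.29  2.22]
[ 0.42  0.18  2.2  -0.    0.76  1.99]
[ 0.39  0.08  1.89 -0.    1.17  1.96]
```

```bash
cat >> h.py <<'E'
ROT=np.array([0,np.pi/2,0])
def grab(n,name):
    s=manip.state();c=cams.capture(n);cv2.imwrite(f'pics/{name}.png',c['image']);np.savez(f'pics/{name}.npz',img=c['image'],z=c['z_map'],K=c['intrinsics'],T=camT(c,s));return c,camT(c,s)
E
python3 - <<'E'
from h import *
manip.move_pose([.5,.427,.27],ROT)
c,T=grab('wrist','w1');print(manip.state()['clock'],manip.state()['tool_pos'],manip.state()['contact_force'])
E
```

```text
1.8833 [0.49915557 0.42785071 0.26981349] [-0.53825375  1.09205176 -0.80320979]
```

View pics/w1.png

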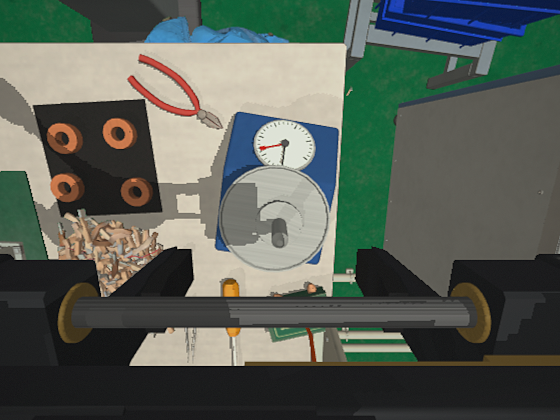

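Run:
```python
from h import *
d=np.load('pics/w1.npz');im=d['img']
a=cv2.resize(im[105:275,205:345],None,fx=4.2,fy=3.5,interpolation=cv2.INTER_CUBIC);cv2.imwrite('pics/w1a.png',cv2.resize(im[105:275,205:345],None,fx=3.5,fy=3.5,interpolation=cv2.INTER_CUBIC))
class C: pass
c={'z_map':d['z'],'intrinsics':d['K']};T=d['T'];P=cloud(c,T)
# mandrel top
b=P[:260];m=(b[...,2]>.155)&(b[...,2]<.175)&(b[...,0]>.5)&(abs(b[...,1]-.427)<.03);print('top',m.sum(),b[m].mean(0),np.argwhere(m).mean(0),b[m].max(0))
m=(abs(P[...,2]-.101)<.004)&(abs(P[...,0]-.527)<.075)&(abs(P[...,1]-.428)<.075)&(np.arange(420)[:,None]<275)
ct=cv2.minEnclosingCircle(P[m][:,:2].astype(np.float32));print('pan',ct,np.median(P[m][:,2]))
hsv=cv2.cvtColor(im,cv2.COLOR_BGR2HSV)
# dial plane by white mask
w=(hsv[...,1]<40)&(hsv[...,2]>190);w[:, :250]=0;w[:,318:]=0;w[:118]=0;w[168:]=0
X=P[w];X=X[X[:,2]>.02];cen=X.mean(0);n=np.linalg.svd(X-cen,full_matrices=False)[2][2];print('dial',cen,n*np.sign(n[2]),np.std((X-cen)@n))
# rings
mm=cv2.inRange(hsv,(3,100,90),(18,255,255));mm[:, 170:]=0;mm[208:]=0;mm[:115]=0;mm[:,:35]=0
mm=cv2.morphologyEx(mm,cv2.MORPH_OPEN,np.ones((3,3),np.uint8))
cs,_=cv2.findContours(mm,cv2.RETR_EXTERNAL,cv2.CHAIN_APPROX_NONE)
for q in cs:
    if cv2.contourArea(q)>100:
        (u,v),r=cv2.minEnclosingCircle(q);M=P[(mm>0)];
        t=np.zeros(mm.shape,np.uint8);cv2.drawContours(t,[q],-1,1,-1);Q=P[(t>0)];Q=Q[abs(Q[:,2]-np.percentile(Q[:,2],90))<.004];print((u,v),r,cv2.minEnclosingCircle(Q[:,:2].astype(np.float32)),np.median(Q[:,2]))
```

```text
top 241 [0.52568919 0.43259673 0.16208849] [239.56431535 278.95850622] [0.53522931 0.44022147 0.16753468]
pan ((0.5256067514419556, 0.4273602068424225), 0.0623791366815567) 0.10227472390679826
dial [0.44341779 0.44158763 0.04704225] [-0.94413721  0.21979072  0.24555442] 0.012576256638147595
(134.88771057128906, 191.76295471191406) 14.68187141418457 ((0.509880006313324, 0.23507466912269592), 0.01968194544315338) 0.016784123395065076
(65.0, 186.61363220214844) 15.594799995422363 ((0.5042532086372375, 0.1389041543006897), 0.01992507465183735) 0.016847170228015712
(64.0, 137.5) 18.607892990112305 ((0.43809249997138977, 0.14776812493801117), 0.02002618834376335) 0.01675874800120583
(119.05327606201172, 132.3688507080078) 17.270597457885742 ((0.43215662240982056, 0.22226442396640778), 0.02005625329911709) 0.016865160419432146
```

View pics/w1a.png

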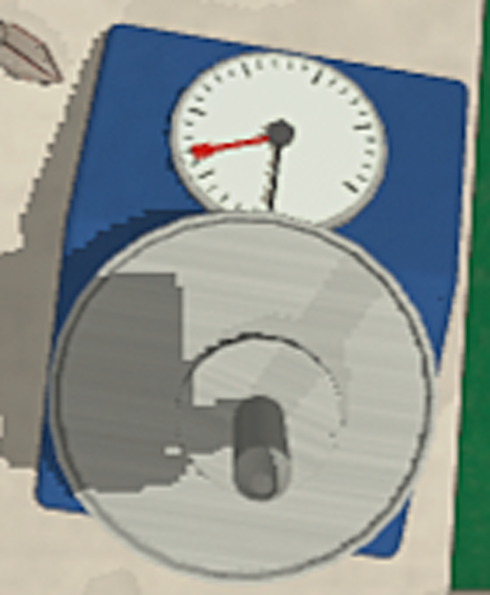

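Run:
```python
from h import *
d=np.load('pics/w1.npz');im=d['img'];c={'z_map':d['z'],'intrinsics':d['K']};T=d['T'];P=cloud(c,T)
for z in (.1635,.166): 
    b=P[:260];m=(b[...,2]>z)&(b[...,2]<.175)&(b[...,0]>.5)&(abs(b[...,1]-.427)<.03);print('top',m.sum(),b[m].mean(0),np.argwhere(m).mean(0))
print('flat ray',onz(c,T,279.9,243,.1655))
# foot circle: pixels of foot arc in crop/3.5
for q in [(258,335),(188,400),(343,415)]: print('foot edge',onz(c,T,205+q[0]/3.5,105+q[1]/3.5,.109))
hub=(205+281/3.5,105+132/3.5)
X=P[112:165,255:315].reshape(-1,3);uu=np.mgrid[112:165,255:315].reshape(2,-1).T
k=(np.hypot(uu[:,1]-hub[0],(uu[:,0]-hub[1])*1.1)<26)&(uu[:,0]<160);X=X[k]
A=np.c_[X[:,:2],np.ones(len(X))]
for _ in range(5):
    s=np.linalg.lstsq(A,X[:,2],rcond=None)[0];r=abs(X[:,2]-A@s);g=r<max(.002,1.5*np.median(r));X=X[g];A=A[g]
n=np.array([-s[0],-s[1],1]);n/=np.linalg.norm(n);print('dial n',n,len(X),np.median(r))
def hit(u,v):
    o,dd=ray(c,T,u,v);p0=np.array([0,0,s[2]]);return o+dd*(n@(p0-o))/(n@dd)
h=hit(*hub);bt=hit(205+271/3.5,105+208/3.5);rd=hit(205+202/3.5,105+152/3.5)
f=np.array([n[0],n[1],0]);up=-f+n*(n@f);up/=np.linalg.norm(up);rt=np.cross(up,n)
for p in(bt,rd): v=p-h;print(v,np.linalg.norm(v),'angle',np.arctan2(v@rt,v@up))
np.savez('dial.npz',s=s,n=n,up=up,rt=rt,h=h)
```

```text
top 82 [0.52667574 0.43250556 0.16534628] [241.81707317 278.91463415]
top 25 [0.52696603 0.43256562 0.1664796 ] [242.56 279.  ]
flat ray [0.52776318 0.43340732 0.1655    ]
foot edge [0.50103316 0.43313323 0.109     ]
foot edge [0.52181221 0.41140139 0.109     ]
foot edge [0.52668433 0.45989343 0.109     ]
dial n [-0.60177454  0.10594923  0.79160733] 1422 0.0004754771826125104
[ 0.0245696  -0.0038654   0.01919499] 0.03141742075057375 angle -0.014431500995985402
[ 0.00648307 -0.02754696  0.00861529] 0.029581890223589365 angle 1.0739792883543124
```

```bash
cat >> h.py <<'E'
def F(n=4):
    a=[]
    for _ in range(n):
        a.append(manip.state()['contact_force']);manip.dwell(.02)
    return np.mean(a,0)
def pick(x,y):
    manip.set_gripper(.054,25)
    manip.move_pose([x,y,.06],ROT)
    print('f',F().round(2))
    manip.move_linear([x,y,.005],rate=.12)
    manip.set_gripper(.03,25)
    s=manip.state();print('width',s['gripper_width'],s['tool_pos'].round(4),s['contact_force'].round(2),s['clock'])
    manip.move_linear([x,y,.20],rate=.25)
    s=manip.state();print('width',s['gripper_width'],F().round(2),s['clock'])
E
python3 - <<'E'
from h import *
manip.move_pose([.432,.2223,.2],ROT)
pick(.432,.2223)
c,T=grab('wrist','w2')
E
```

```text
f [0.32 0.25 0.34]
width 0.03919609328590544 [0.433  0.2227 0.0061] [ 0.44 -0.23  5.45] 5.1167
width 0.03871460144757448 [ 0.04 -0.18 -0.88] 6.05
```

View pics/w2.png

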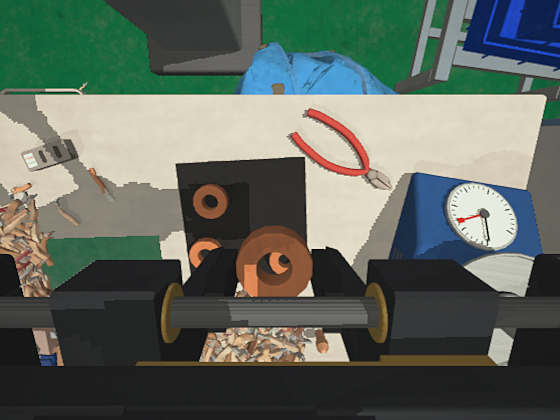

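```bash
cat >> h.py <<'E'
def inhand(name):
    d=np.load(f'pics/{name}.npz');c={'z_map':d['z'],'intrinsics':d['K']};P=cloud(c,np.array(cams_T));hsv=cv2.cvtColor(d['img'],cv2.COLOR_BGR2HSV)
    m=(cv2.inRange(hsv,(3,90,60),(18,255,255))>0)&(d['z']<.2)&(d['z']>.1);Q=P[m]
    top=Q[Q[:,0]<np.percentile(Q[:,0],5)+.003]
    from scipy.optimize import least_squares
    ang=np.arctan2(top[:,2],top[:,1]);out=[]
    for k in np.arange(-3.1,0.01,.1):
        q=top[abs(ang-k)<.05]
        if len(q): out.append(q[np.argmax(np.hypot(q[:,1],q[:,2]))][1:])
    out=np.array(out);r=least_squares(lambda x:np.hypot(*(out-x).T)-.02,[0,0],loss='soft_l1',f_scale=.0005);print('in-hand y,z',r.x.round(4),'top x',np.median(top[:,0]).round(4),len(out),'res',np.abs(r.fun).mean().round(5))
import json,os
cams_T=[[-6e-4,-.2652,.9642,-.1471],[1,2e-4,7e-4,1e-4],[-4e-4,.9642,.2652,-.068],[0,0,0,1]]
E
python3 - <<'E'
from h import *
inhand('w2')
E
```

```text
in-hand y,z [-0.0001 -0.0012] top x -0.0109 32 res 0.00119
```

```bash
cat >> h.py <<'E'
def place(x,y,zseat,ztop=.176):
    """lower the held ring; zseat = TCP height at seat; follow lateral force"""
    manip.move_pose([x,y,.195],ROT)
    manip.dwell(.1);s=manip.state();b=F(5);print('hover',s['tool_pos'].round(4),b.round(2),s['clock'])
    z=ztop;manip.move_linear([x,y,z],rate=.08)
    while True:
        f=F(3)-b;s=manip.state();p=s['tool_pos']
        print('z',round(z,4),'act',p.round(4),'f',f.round(2),'t',round(s['clock'],2))
        if f[2]>5 or np.hypot(f[0],f[1])>8: print('STOP force');return False,x,y,z
        for i,v in ((0,f[0]),(1,f[1])):
            if abs(v)>1.2:
                dd=np.clip(v*.0004,-.0015,.0015)
                if i==0:x+=dd
                else:y+=dd
        if z<=zseat+1e-6: return True,x,y,z
        z=max(zseat,z-(.004 if z>.152 else .011));manip.move_linear([x,y,z],rate=.06)
E
python3 - <<'E'
from h import *
print(place(.528,.4329,.150))
grab('wrist','w3')
print(manip.state()['gripper_width']);inhand('w3')
E
```

```text
hover [0.5278 0.4314 0.1951] [ 0.07 -0.01 -0.98] 7.1917
z 0.176 act [0.5277 0.4325 0.1753] f [-0.75 -0.18 -0.41] t 7.72
z 0.172 act [0.528  0.433  0.1719] f [-0.06 -0.13 -0.19] t 8.02
z 0.168 act [0.5279 0.4328 0.1677] f [ 0.28 -0.1  -0.63] t 8.32
z 0.164 act [0.5279 0.4328 0.1637] f [-0.53  0.1  -0.07] t 8.62
z 0.16 act [0.5279 0.4328 0.1597] f [-0.07  0.19 -0.42] t 8.92
z 0.156 act [0.5279 0.4328 0.1558] f [-0.36 -0.03  0.1 ] t 9.22
z 0.152 act [0.5279 0.4328 0.1517] f [-0.33 -0.17 -0.23] t 9.52
z 0.15 act [0.5279 0.4329 0.1499] f [-0.33 -0.01 -0.02] t 9.82
(True, 0.528, 0.4329, 0.15)
0.03933896827441579
in-hand y,z [ 0.0001 -0.0013] top x -0.0108 32 res 0.00024
```

View pics/w3.png

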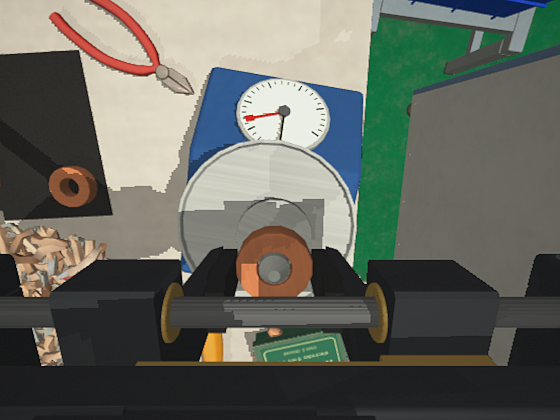

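The ring is over the post: the mandrel tip fills the bore at (274,267), and the pointer is still at zero. I'll lower it to its seat.

```bash
cat >> h.py <<'E'
def seat(x,y,zs,b):
    for z in zs:
        manip.move_linear([x,y,z],rate=.06);f=F(4)-b;s=manip.state();print('z',z,s['tool_pos'].round(4),'f',f.round(2),round(s['clock'],2))
        if f[2]>4 or np.hypot(f[0],f[1])>8: print('STOP');return False
    return True
def letgo(x,y):
    manip.set_gripper(.056);s=manip.state();print('open',s['gripper_width'],s['clock'])
    manip.move_linear([x,y,.2],rate=.2)
E
python3 - <<'E'
from h import *
b=np.array([.07,0,-1.2])
if seat(.528,.4329,[.135,.12,.114,.1115,.1105],b): letgo(.528,.4329)
manip.move_linear([.50,.4329,.25],rate=.2)
manip.dwell(.2);grab('wrist','w4');print(manip.state()['clock'])
E
```

```text
z 0.135 [0.5278 0.4327 0.1346] f [ 0.23 -0.36 -0.13] 10.33
z 0.12 [0.5278 0.4327 0.1197] f [ 1.02 -0.33 -0.45] 10.8
z 0.114 [0.5278 0.4327 0.1138] f [0.3  0.11 0.18] 11.12
z 0.1115 [0.5279 0.4328 0.1115] f [-0.33 -0.55  0.15] 11.43
z 0.1105 [0.528  0.433  0.1106] f [ 0.28 -0.19  0.89] 11.75
open 0.056056120593622555 12.1917
13.475
```

View pics/w4.png

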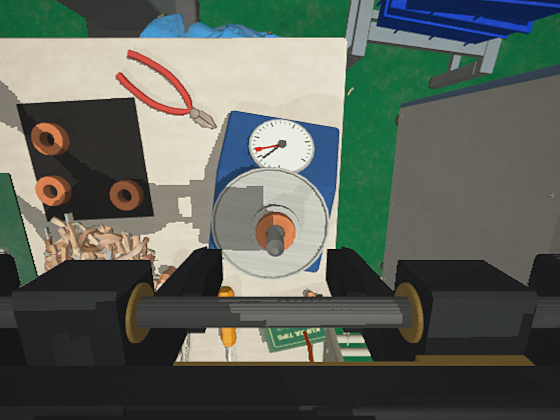

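```bash
cat >> h.py <<'E'
def dial(name):
    d=np.load(f'pics/{name}.npz');im=d['img'];c={'z_map':d['z'],'intrinsics':d['K']};T=d['T'];g=np.load('dial.npz');n,h,up,rt=g['n'],g['h'],g['up'],g['rt']
    # rectify the dial plane: homography from plane (mm) to image
    W=np.linalg.inv(T);Kp=c['intrinsics']@W[:3]
    H=Kp@np.c_[np.r_[rt*1e-3,0],np.r_[up*1e-3,0],np.r_[h,1]]
    S=np.array([[1/6,0,-45],[0,-1/6,45],[0,0,1]])
    rect=cv2.warpPerspective(im,H@S,(540,540),flags=cv2.INTER_LINEAR|cv2.WARP_INVERSE_MAP);cv2.imwrite(f'pics/{name}d.png',rect)
    hsv=cv2.cvtColor(rect,cv2.COLOR_BGR2HSV);red=cv2.inRange(hsv,(0,120,90),(8,255,255))|cv2.inRange(hsv,(172,120,90),(180,255,255))
    a=np.argwhere(red>0);v,u=a.mean(0);print('red',np.arctan2(u-270,270-v))
E
python3 - <<'E'
from h import *
dial('w1');dial('w4')
d=np.load('pics/w4.npz');c={'z_map':d['z'],'intrinsics':d['K']};P=cloud(c,d['T']);hsv=cv2.cvtColor(d['img'],cv2.COLOR_BGR2HSV)
m=(cv2.inRange(hsv,(3,90,60),(18,255,255))>0)&(P[...,2]>.09)&(P[...,2]<.15);print('ring z',np.percentile(P[m][:,2],[5,50,95]))
cv2.imwrite('pics/cmp.png',np.hstack([cv2.resize(cv2.imread(f'pics/{n}d.png'),(390,390)) for n in('w1','w4')]))
E
```

```text
red 1.108358983105719
red 1.1088620766743704
ring z [0.11235963 0.12106477 0.12226802]
```

View pics/cmp.png

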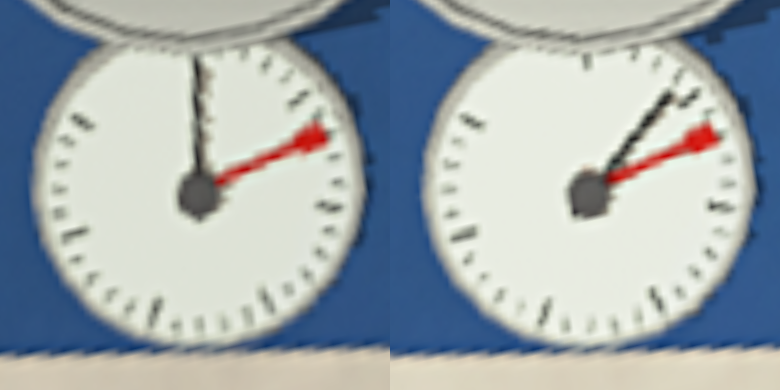

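The pointer reads about 0.67 rad and the red hand about 1.1 rad, so it hasn't reached it. The ring's top is at z = 0.122, which means it is fully down. Next ring.

Run:
```python
from h import *
manip.move_pose([.4375,.1478,.17],ROT)
pick(.4375,.1478)
grab('wrist','w5');inhand('w5')
r=place(.528,.4329,.150);print(r)
grab('wrist','w6')
```

```text
f [0.9  0.33 0.29]
width 0.038901079139152424 [0.4386 0.1481 0.0061] [-1.31 -0.58  6.66] 16.4417
width 0.03916263719028126 [-0.19 -0.26 -1.65] 17.375
in-hand y,z [ 0.0001 -0.0007] top x -0.0109 32 res 0.00073
hover [0.5282 0.4313 0.1954] [ 0.08  0.17 -0.89] 18.7417
z 0.176 act [0.5277 0.4326 0.1752] f [-0.18 -0.18 -0.39] t 19.27
z 0.172 act [0.528 0.433 0.172] f [-0.16  0.12 -0.14] t 19.57
z 0.168 act [0.5279 0.4328 0.1678] f [-0.26 -0.08 -0.79] t 19.87
z 0.164 act [0.5279 0.4328 0.1637] f [-0.02 -0.69 -0.34] t 20.17
z 0.16 act [0.5279 0.4328 0.1597] f [-0.3  -0.22 -0.3 ] t 20.47
z 0.156 act [0.5279 0.4328 0.1557] f [-0.12 -0.22 -0.64] t 20.77
z 0.152 act [0.5279 0.4328 0.1517] f [ 0.17 -0.11 -0.38] t 21.07
z 0.15 act [0.528  0.4329 0.15  ] f [-0.13 -0.22 -0.2 ] t 21.37
(True, 0.528, 0.4329, 0.15)
```

View pics/w6.png

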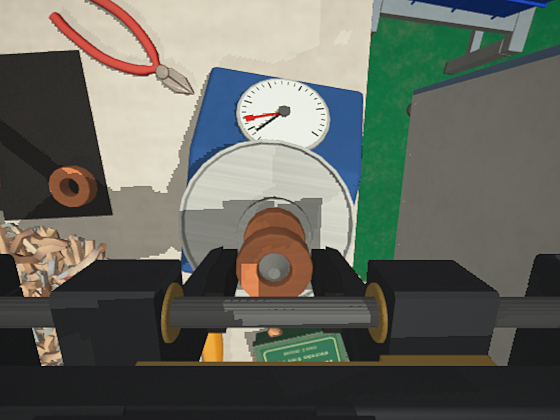

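The second ring is threaded: the mandrel fills the bore at (274,267) and the pointer hasn't moved. I'll seat it.

Run:
```python
from h import *
b=np.array([.08,0,-1.25])
if seat(.528,.4329,[.138,.130,.126,.1235,.122],b): letgo(.528,.4329)
manip.move_linear([.50,.4329,.25],rate=.2)
manip.dwell(.4);grab('wrist','w7');print(manip.state()['clock'])
dial('w7')
d=np.load('pics/w7.npz');c={'z_map':d['z'],'intrinsics':d['K']};P=cloud(c,d['T']);hsv=cv2.cvtColor(d['img'],cv2.COLOR_BGR2HSV)
m=(cv2.inRange(hsv,(3,90,60),(18,255,255))>0)&(P[...,2]>.09)&(P[...,2]<.15);print('ring z',np.percentile(P[m][:,2],[5,50,95]))
cv2.imwrite('pics/cmp2.png',np.hstack([cv2.resize(cv2.imread('pics/w7d.png'),(390,390)),cv2.resize(d['img'][100:280,190:370],(390,390))]))
```

```text
z 0.138 [0.5278 0.4327 0.1375] f [-0.07 -0.04  0.34] 21.83
z 0.13 [0.5278 0.4328 0.1297] f [-0.31  0.03 -0.3 ] 22.18
z 0.126 [0.5279 0.4329 0.1259] f [-0.35  0.09  0.1 ] 22.5
z 0.1235 [0.528  0.4329 0.1235] f [ 0.12 -0.2   0.18] 22.82
z 0.122 [0.5281 0.433  0.1221] f [-0.14  0.2   0.96] 23.13
open 0.055972129558377125 23.575
25.0
red 1.1132607536297576
ring z [0.11049438 0.1313985  0.13276612]
```

View pics/cmp2.png

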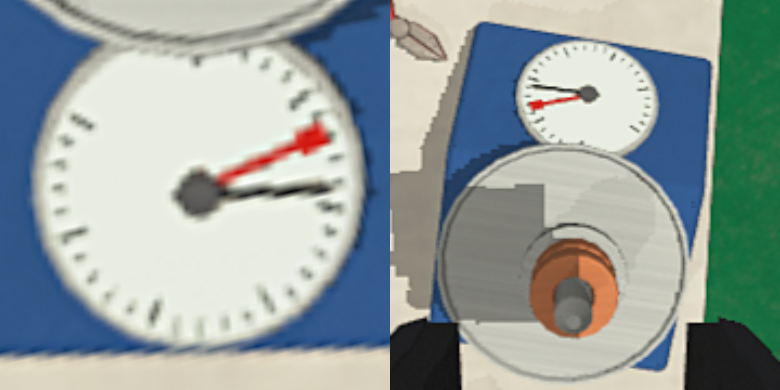

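The pointer reads about 1.53 rad, past the red hand at 1.11. The top ring is at z = 0.131–0.133 and I expected 0.131, so both rings are seated. One last overview, then I'll hand in.

Run:
```python
from h import *
c,T=grab('top','t9');s=manip.state();print(s['clock'],s['contact_force'].round(2),s['tool_pos'].round(3))
hsv=cv2.cvtColor(c['image'],cv2.COLOR_BGR2HSV);m=cv2.inRange(hsv,(3,110,120),(18,255,255))
k,l,st,ce=cv2.connectedComponentsWithStats(m)
for i in range(1,k):
    if 40<st[i,4] and st[i,2]<30:
        p=onz(c,T,*ce[i],.016)
        if .3<p[0]<.56 and .1<p[1]<.6: print(p.round(4),st[i,4])
order.close_job()
```

```text
25.05 [-0.21 -0.01 -0.46] [0.5   0.433 0.25 ]
[0.5104 0.2357 0.016 ] 68
[0.5036 0.1385 0.016 ] 103
the job is handed in; nothing more can be done
```

I threaded two copper rings over the mandrel one at a time, and after the second the black pointer was past the red hand. I then picked up no more and handed the job in at about 25 s.

- **Dial:** after the first ring the pointer read about 0.67 rad, and after the second about 1.53 rad. The red hand was at about 1.11 rad. Both readings were taken with the robot clear of the pan.
- **Seating:** the top of the uppermost ring measured z = 0.131–0.133 m, against 0.131 m expected, so both rings are right down. Pressing force on the pan stayed at about 1 N, and sideways force was also about 1 N at most.
- **Things left in place:** the two spare rings are still where they were on the mat, within about 1 mm. One of them showed a smaller patch in the last top view, probably because the arm partly hid it. I did not measure the cutters, gauge, tip or tape again at the end, but the arm never worked near them.

The only reading I can't fully account for is a brief upward force of 5–7 N on the gripper each time it closed on a ring at the mat. It was gone after lifting.

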